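Start and tighten the clamp knob over a knife handle

TASK

The knife's wooden handle is waiting in the bench clamp, but the clamp's knob is sitting crossed on its thread. Turn the knob backwards (counter-clockwise seen from above) until its thread clicks and the knob and strap drop, then turn it forwards (clockwise) all the way to its stop so that the pad grips the handle, and let go. Do not shift the knife more than about a centimetre, and leave the steel tube, the file and the wood block beside the clamp where they are.

Things in the scene. Friction and masses are not known exactly. Their poses are not given: they have to be found in the camera images.
- fixture: bench clamp, fixed: dark steel base 190 (x) x 170 (y) x 20 mm; origin at the centre of its underside; z up. The threaded stud rises on this z axis. 55 mm to -y of it a wooden bed, top 44 mm above the bench, carries the knife handle; 62 mm to +y a 12 mm guide post ends 100 mm above the bench. It stands in front of the robot, yaw up to 0.5 rad.
- knob_grip (a point): grip point on the axis of the black clamp knob, 12 mm below its top, about 140 mm above the bench at first; turns and sinks with the knob. The knob: a round hub 48 mm across with an upright bar on top, 90 mm long (this point's x), 20 mm thick (y: grip across it, from above), 36 mm tall; the hub's top is 24 mm below this point. z up, along the stud.
- knob (a joint): turn of the knob, rad, grows forwards (clockwise from above). Starts at 0.3 to 0.9, crossed: forwards it jams at 1.1; backwards, at about -0.15 (rear stop -0.45), it clicks and falls 8 mm by its own weight (3.5 N) if the gripper does not hold it up. Then forwards it sinks 4.5 mm per rad (1.2 mm play) to the stop at 1.35. Needs 0.05 N m, 0.3 when tight; stays where left.
- strap (a joint): how far the flat steel strap with the knob on it has come down, in m: 0 at the start, about 0.008 after the click, about 0.013 when tight.
- pad: rubber pad 28 mm across, 14 mm tall, sprung (5 N per mm) under the strap's -y end, above the knife handle; origin at the centre of its lower face, about 10 mm above the handle at the start; it meets the handle when the strap is about 0.0105 m down.
- knife: knife, loose: dark wooden handle 110 x 28 x 18 mm and a flat steel blade 95 mm long beyond it; origin in the plane of its underside, 45 mm from the handle's middle towards the blade; x points to the blade. The handle lies on the clamp's bed under the pad.
- tube: open dark steel tube cup, 56 mm across, 90 mm tall, standing near the clamp; origin at the centre of its underside; to be left alone.
- file: flat steel file with a pale wooden handle, 200 mm long, 26 mm thick at the handle, near the clamp; origin under its middle; lies on the bench; to be left alone.
- block: pale wood block 120 x 50 x 30 mm near the clamp; origin at the centre of its underside; lies on the bench; to be left alone.

How it is judged:
By the outcome, as a careful person would: the job done as asked, in the order asked, and still so for the second after the job is handed in, with the robot touching nothing.
It also fails if it takes over 61 s, if anything falls off the work surface, if the arm or the gripper's body presses on something with over 40 N, if the wrist force passes 120 N, or if a joint passes its speed limit or range.

ROBOT

A 6-joint arm with a two-finger parallel gripper is mounted at the origin on the work surface. World frame = base frame: x ahead of the robot, y to its left, z up, the work surface at z = 0. Lengths are in mm, angles in degrees, forces in N, time in s.
With the tool pointing down it reaches from about 350 to 850 mm from the base axis. Payload 8.1 kg.
Tool frame: the origin (TCP) lies at the centre of the arm's flange, where the gripper is bolted on; the fingertips stand 173 mm ahead of it and the grasp point (between the pads) lies 155 mm ahead of it; z points along the fingers, y is the line along which they close (so a half turn about z gives the same grasp; the last joint's range is limited). The gripper opens to 85 mm and grips with 20 to 120 N. Pads are 22 mm wide; open, the fingers measure 114 mm over their backs; the gripper's body (76 mm by 85 mm) begins 54 mm behind the grasp point. The pads swing forward as they close: fully open they stand 13 mm farther back than shut.
Start: joints at [63.117, 7.471, 85.268, -0, 87.261, -4.893], TCP at [224.648, 556.363, 404.692] pointing down, gripper open.
Joint ranges: [-169.43, 169.43], [-51.17, 129.36], [1.28, 143.12], [-76.62, 256.62], [0, 156.53], [-152.29, 152.29]. Speed limits (degrees/s): [136.94, 136.94, 159.86, 180, 180, 180].

INTERFACE

Orientations are given as [roll, pitch, yaw] about the fixed x, y, z axes, in that order (R = Rz(yaw) Ry(pitch) Rx(roll)).
In Python, from bench import * gives the robot as it stands.
- The arm moves only by the shell command python3 -m jog 'ROWS' [FORCE]. ROWS is text: rows parted by semicolons, each of 7 numbers parted by spaces: the shift along the tool's x, y, z scaled (see below), then the turn, a rotation vector about the tool's x, y, z scaled (see below), then the closure, from -1 (fully open) to 1 (shut). In form: tx ty tz wx wy wz hand; .... A call has 1 to 5 rows; each row shifts and turns the commanded pose from where the row before left it, along the tool's axes as they then stand; what a row does not reach is not made up. The controller multiplies each number of a shift by 0.1 m and each number of a turn by 60 degrees. A row lasts 1/8 s, in which the tool goes at most 62.5 mm and 10.7 degrees, less where a joint would pass 70% of its speed; a pose out of reach is approached as far as the arm can. A call with a number of a shift or a turn outside -1 to 1 is refused whole. A call with a gripper value outside its range is refused whole. The fingers move at their own pace and stop on an object; FORCE is the grip in N (left out, the last holds). Time passes only in rows, so rows that do not move let the fingers close. It gives the time, the measured TCP pose, the force, the opening and the grip force at its end, in the units of the state.
- sense(): the state, without advancing time (a new reading comes with each control period).
- snapshot(name): name is "scene" or "top" or "wrist"; returns a dict with "img" (480x640x3 uint8, red, green, blue), "fx", "fy", "cx", "cy" (pixels), "extrinsics" (4x4, takes a point from camera to world coordinates). Camera axes: x right, y down, z forward; pixel columns grow to the right and rows downward; lengths in mm; the calibration is good to about 2 mm. A picture is of the moment at which its call begins. There is no depth.
- hand_in(): hands the job in; it is judged then, once.
The state is a dict: "time": time; "joint_pos": joint angles; "qd": joint speeds; "joint_efforts": joint torques, N m; "tool_pos": TCP position; "tcp_rot": TCP orientation; "ft_force": force on the tool from outside, world axes, zero at the start; "wrist_torque": the same for the moment, N m; "finger_gap": finger opening in mm; "grip_force": force on a finger pad.
Only numpy, scipy, OpenCV 4.12 (cv2) and the standard library are available. Lean on these libraries where they do the work, as an engineer would, in place of code of your own. Each camera call takes 0.05 s, during which the arm holds its last target. There are 200 camera calls.

## Working session

There is one attempt and no reset: what is moved stays moved. The work goes in short steps, Python scripts to look and compute and a shell command to move; the robot and the scene stay as the last step left them, time stands still between calls to the robot, and variables do not carry over. Pictures are saved under pics/ and viewed, at most 13 in all, crops included, and the job is handed in when it is done.

```bash
ls; mkdir -p pics
python3 - <<'E'
from bench import *
import cv2
for n in("scene","top"):
    s=snapshot(n); cv2.imwrite(f"pics/{n}0.png",s["img"][:,:,::-1]); print(n,s["fx"],s["cx"],s["cy"],s["extrinsics"])
print(sense())
E
```

```text
pics
scene 537.5170113197738 320.66016076900866 241.93639974595072 [[-7.49502203e-01  4.94213768e-01 -4.40453402e-01  9.81704837e+02]
 [ 6.61997686e-01  5.57173599e-01 -5.01314916e-01  5.23522492e+02]
 [-2.34772629e-03 -6.67315767e-01 -7.44771210e-01  7.83198029e+02]
 [ 0.00000000e+00  0.00000000e+00  0.00000000e+00  1.00000000e+00]]
top 585.9928392096002 305.5507737810457 234.29266083466473 [[ 1.35177538e-02 -9.90810628e-01  1.34579230e-01  4.59000410e+02]
 [-9.99908443e-01 -1.33123169e-02  2.42631165e-03  4.97863585e+01]
 [-6.12454013e-04 -1.34599707e-01 -9.90899866e-01  1.01693901e+03]
 [ 0.00000000e+00  0.00000000e+00  0.00000000e+00  1.00000000e+00]]
{'time': 0.1, 'joint_pos': array([ 6.31187026e+01,  7.51099297e+00,  8.53252061e+01, -3.04365586e-05,
        8.72609465e+01, -4.89349346e+00]), 'qd': array([ 0.00787332, -0.02074988, -0.20283217,  0.1496198 , -0.11351073,
       -0.00295567]), 'joint_efforts': array([ 1.10831974e-03, -5.70959508e+01, -5.01938260e+01, -2.72040315e-04,
        8.50483426e-03,  8.82612562e-05]), 'tool_pos': array([224.53215408, 556.17347616, 403.72610464]), 'tcp_rot': array([-1.79903206e+02, -8.25659013e-03,  1.58012191e+02]), 'ft_force': array([ 0.0527827 , -1.22959527, -1.03876705]), 'wrist_torque': array([ 0.02054553, -0.00411709, -0.02279701]), 'grip_force': 0.0, 'finger_gap': 85.51981032809002}
```

View pics/top0.png

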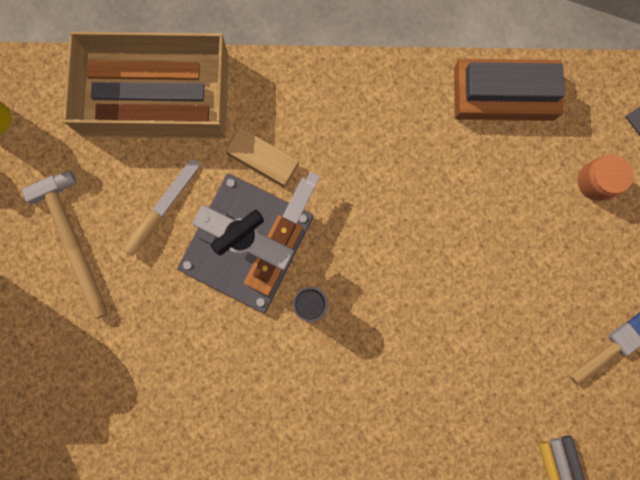

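View pics/scene0.png

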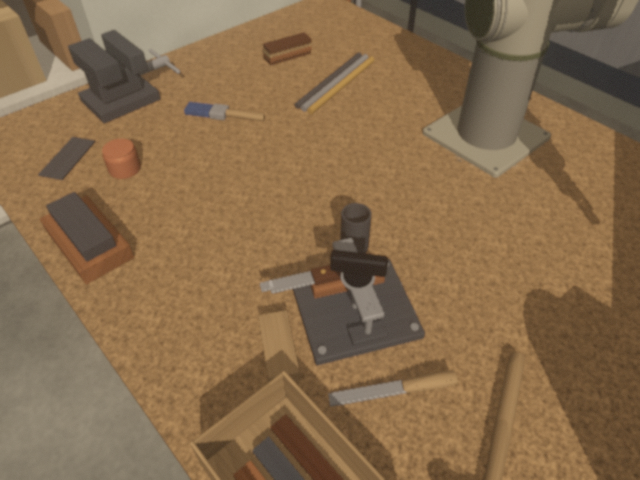

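Run:
```python
import cv2,numpy as np
a=cv2.imread("pics/top0.png")[165:325,170:330]; b=cv2.imread("pics/scene0.png")[195:365,255:435]
f=lambda i:cv2.resize(cv2.convertScaleAbs(i,alpha=1.5,beta=10),(400,400),interpolation=cv2.INTER_CUBIC)
cv2.imwrite("pics/crop1.png",np.hstack([f(a),f(b)]))
for n,(r0,r1,c0,c1) in dict(top=(165,325,170,330),scene=(195,365,255,435)).items():
    im=cv2.imread(f"pics/{n}0.png")
    for th in(30,40,50):
        m=np.zeros(im.shape[:2],np.uint8); m[r0:r1,c0:c1]=(im.max(2)[r0:r1,c0:c1]<th)*255
        cs=sorted(cv2.findContours(m,0,2)[0],key=cv2.contourArea)[-3:]
        print(n,th,[(cv2.contourArea(c),cv2.minAreaRect(c)) for c in cs])
```

```text
top 30 [(0.0, ((259.0, 214.0), (0.0, 0.0), 0.0)), (1.0, ((245.0000457763672, 246.5000457763672), (0.7071067094802856, 2.1213202476501465), 45.0)), (198.0, ((243.2491455078125, 239.8822479248047), (13.921339988708496, 56.222389221191406), 51.709835052490234))]
top 40 [(2.0, ((229.1000213623047, 229.30003356933594), (2.236067771911621, 5.813776969909668), 26.56505012512207)), (4.0, ((237.6000213623047, 222.70004272460938), (1.7888542413711548, 5.813776969909668), 63.43495178222656)), (447.0, ((241.88043212890625, 237.16358947753906), (21.24248504638672, 58.10870361328125), 46.46879959106445))]
top 50 [(0.0, ((306.0, 290.0), (0.0, 0.0), 0.0)), (5.0, ((317.86102294921875, 294.52557373046875), (17.69180679321289, 4.013157844543457), 42.709388732910156)), (1035.5, ((239.75003051757812, 234.75003051757812), (27.577163696289062, 57.982749938964844), 45.0))]
scene 30 []
scene 40 []
scene 50 [(5.5, ((352.0, 281.5), (2.0, 5.0), 0.0)), (15.5, ((361.2941589355469, 273.1764831542969), (4.365641117095947, 7.761139392852783), 75.96376037597656)), (35.5, ((352.8783874511719, 273.7702331542969), (26.035358428955078, 10.897461891174316), 46.84761428833008))]
```

View pics/crop1.png

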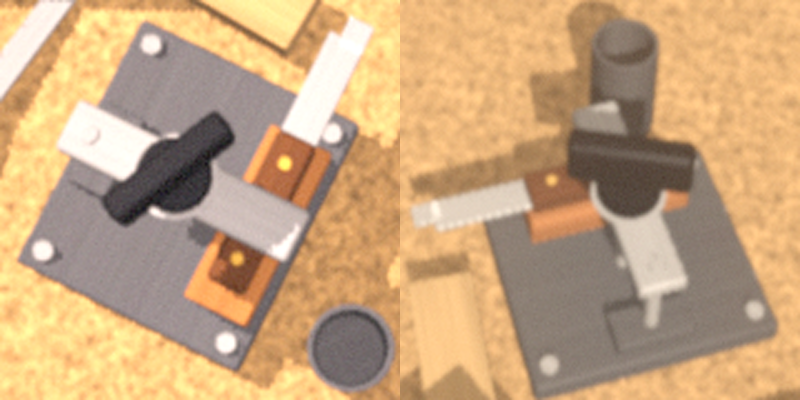

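The crops show the knob bar's top face centred near (237.5, 232.4) in the top view. The base corners there are at about (229,173), (312,215), (266,312) and (179,270). The tube is close by at (310,304), and the bar runs up and to the right.

```bash
cat > h.py <<'E'
import numpy as np
from bench import *
def ray(s,u,v,z):
    E=s["extrinsics"]; d=E[:3,:3]@np.array([(u-s["cx"])/s["fx"],(v-s["cy"])/s["fy"],1]); o=E[:3,3]
    return o+d*(z-o[2])/d[2]
E
python3 - <<'E'
from h import *
s=snapshot("top"); c=lambda x,y:(170+x/2.5,165+y/2.5)
k=[ray(s,*c(*p),152) for p in[(214,113),(233,135),(124,223),(104,203)]]
k=np.array(k); print("bar top",k.mean(0)); d=(k[0]+k[1]-k[2]-k[3])/2; print(np.linalg.norm(d),np.degrees(np.arctan2(d[1],d[0])))
b=np.array([ray(s,*c(*p),20) for p in[(147,20),(356,125),(240,368),(22,262)]]);print("base",b.mean(0))
for i in range(4): e=b[(i+1)%4]-b[i]; print(np.linalg.norm(e),np.degrees(np.arctan2(e[1],e[0])))
print("tube",ray(s,*c(350,347),90))
q=snapshot("scene"); print("scene bar",ray(q,359,257.5,152))
st=sense(); print(st["tool_pos"],st["tcp_rot"])
E
```

```text
bar top [578.07392137 153.22741362 152.        ]
83.79864085106874 -49.49374508144534
base [579.96517944 153.15312479  20.        ]
163.3124191821447 -116.23792830026815
183.78566359082035 155.48380413255808
165.45461051711195 65.13911805859047
187.71013797488828 -25.19167519953266
tube [474.79557792  43.57712939  90.        ]
scene bar [585.60297446 161.81123504 152.        ]
[224.59749505 556.233684   404.04142156] [-1.79934854e+02 -5.16871953e-03  1.58006152e+02]
```

```bash
python3 -m jog '-0.5 -0.25 0 0 0 0.1 -1;-0.5 -0.25 0 0 0 0.1 -1;-0.5 -0.25 0 0 0 0.1 -1;-0.5 -0.25 0 0 0 0.1 -1;-0.5 -0.25 0 0 0 0.08 -1' 20
```

```text
time: 0.82
tool_pos: [361.1, 313.9, 404.6]
tcp_rot: [180.0, 0.0, 129.0]
ft_force: [0.8, 0.3, 0.6]
finger_gap: 85.4
grip_force: 0.0
```

```bash
python3 -m jog '-0.53 0.14 0 0 0 0 -1;-0.53 0.14 0 0 0 0 -1;-0.53 0.14 0 0 0 0 -1;-0.53 0.14 0 0 0 0 -1;-0.5 0.13 0 0 0 0 -1';python3 -m jog '0 0 0 0 0 0 -1;0 0 0 0 0 0 -1'
python3 - <<'E'
from h import *
import cv2
s=snapshot("wrist"); cv2.imwrite("pics/w1.png",s["img"][:,:,::-1]); print(s["fx"],s["cx"],s["cy"],s["extrinsics"].round(3))
st=sense(); print(st["tool_pos"],st["tcp_rot"])
# where do axis at top and ends project
E=np.linalg.inv(s["extrinsics"])
for p in[(579,153,152),(579,153,20)]:
    c=E@np.r_[p,1]; print(c[0]/c[2]*s["fx"]+s["cx"],c[1]/c[2]*s["fy"]+s["cy"])
E
```

```text
time: 1.45
tool_pos: [581.0, 154.8, 404.5]
tcp_rot: [180.0, -0.0, 129.2]
ft_force: [1.1, 1.9, 0.7]
finger_gap: 85.2
grip_force: 0.0
time: 1.7
tool_pos: [579.5, 156.2, 404.2]
tcp_rot: [-179.9, -0.1, 129.2]
ft_force: [-0.3, -0.2, 0.1]
finger_gap: 85.4
grip_force: 0.0
333.8340404652017 318.79464455070274 247.76013779508887 [[ 7.75000e-01  6.03000e-01  1.89000e-01  5.31829e+02]
 [ 6.32000e-01 -7.39000e-01 -2.33000e-01  2.14925e+02]
 [-1.00000e-03  3.00000e-01 -9.54000e-01  3.72924e+02]
 [ 0.00000e+00  0.00000e+00  0.00000e+00  1.00000e+00]]
[579.11151708 156.71967744 404.46531445] [-1.79971979e+02 -3.83790295e-02  1.29233463e+02]
315.5655082105027 259.0509704838768
316.845178179193 218.36863985314332
```

View pics/w1.png

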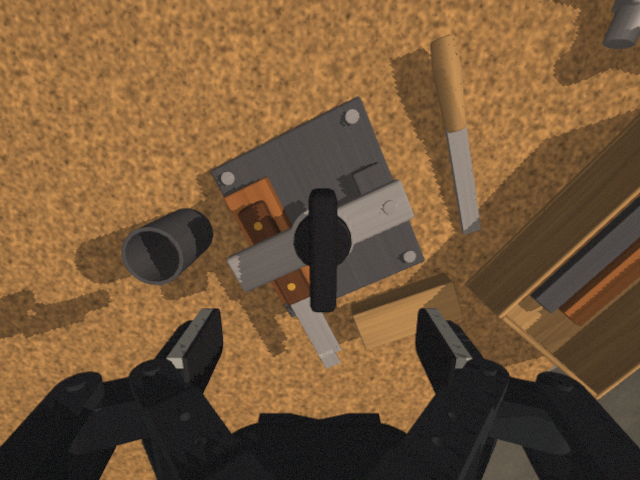

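The wrist view shows the bar almost vertical, from about (322,190) to (323,310), between the fingers. The hub is at (322,240).

Run:
```python
from h import *
import cv2
im=cv2.imread("pics/w1.png"); s=snapshot("wrist")
g=im.max(2)
for r in range(186,316,6):
    x=np.where(g[r,285:360]<55)[0]+285
    print(r,(x.min(),x.max()) if len(x) else None,end=' ')
print(np.where(g[180:330,322]<55)[0][[0,-1]]+180)
for p in[(322.5,190),(322.5,310)]: print(ray(s,*p,152))
```

```text
186 (np.int64(343), np.int64(356)) 192 (np.int64(311), np.int64(359)) 198 (np.int64(309), np.int64(348)) 204 (np.int64(293), np.int64(339)) 210 (np.int64(290), np.int64(336)) 216 (np.int64(291), np.int64(337)) 222 (np.int64(293), np.int64(344)) 228 (np.int64(297), np.int64(347)) 234 (np.int64(295), np.int64(349)) 240 (np.int64(294), np.int64(350)) 246 (np.int64(294), np.int64(350)) 252 (np.int64(296), np.int64(348)) 258 (np.int64(300), np.int64(344)) 264 (np.int64(306), np.int64(338)) 270 (np.int64(310), np.int64(335)) 276 (np.int64(310), np.int64(336)) 282 (np.int64(310), np.int64(335)) 288 (np.int64(310), np.int64(336)) 294 (np.int64(310), np.int64(335)) 300 (np.int64(311), np.int64(335)) 306 (np.int64(289), np.int64(335)) 312 None [188 311]
[552.00508144 193.75406307 152.        ]
[607.90459124 125.72882108 152.        ]
```

```bash
python3 -m jog '0 0.02 0.4 0 0 0 -1;0 0 0.4 0 0 0 -1;0 0 0.27 0 0 0 -1;0 0 0 0 0 0 -1;0 0 0 0 0 0 -1'
python3 - <<'E'
from h import *
import cv2
s=snapshot("wrist"); cv2.imwrite("pics/w2.png",s["img"][:,:,::-1])
st=sense(); print(st["tool_pos"],st["tcp_rot"])
E
```

```text
time: 2.42
tool_pos: [581.3, 158.2, 299.5]
tcp_rot: [179.9, 0.1, 129.3]
ft_force: [0.2, 1.1, 0.8]
finger_gap: 84.9
grip_force: 0.0
[581.62386205 158.09033501 299.97952024] [1.79841312e+02 8.53986311e-02 1.29251252e+02]
```

View pics/w2.png

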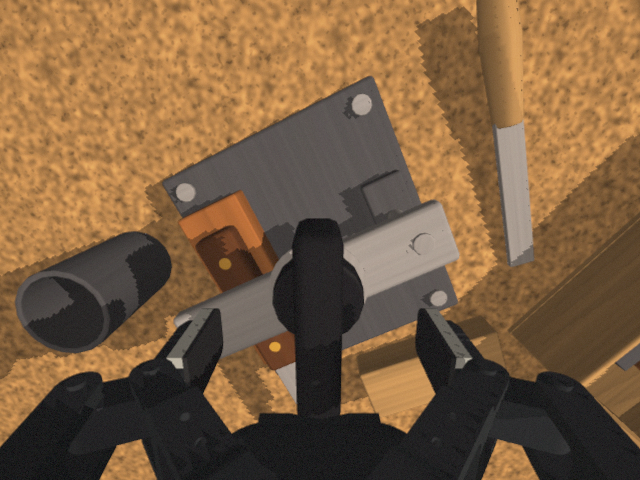

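The view shows the bar centred between the fingers at column 319, spanning rows 222–415, with the hub at (318,295). I'll close gently.

```bash
python3 -m jog '0 0 0.03 0 0 0 0;0 0 0 0 0 0 1;0 0 0 0 0 0 1;0 0 0 0 0 0 1;0 0 0 0 0 0 1' 30;python3 -m jog '0 0 0 0 0 0 1;0 0 0 0 0 0 1;0 0 0 0 0 0 1;0 0 0 0 0 0 1;0 0 0 0 0 0 1'
```

```text
time: 3.1
tool_pos: [580.2, 156.3, 295.1]
tcp_rot: [-179.7, -0.0, 129.2]
ft_force: [-11.1, -8.3, 11.6]
finger_gap: 24.3
grip_force: 28.8
time: 3.72
tool_pos: [580.2, 156.3, 295.2]
tcp_rot: [-179.7, -0.0, 129.2]
ft_force: [-11.8, -7.5, 11.0]
finger_gap: 24.5
grip_force: 28.8
```

```bash
python3 -m jog '0 -0.02 -0.01 0 0 0 1;0 0 0 0 0 0 1;0 0 0 0 0 0 1'
python3 - <<'E'
from h import *
import cv2
s=snapshot("wrist"); cv2.imwrite("pics/w3.png",s["img"][:,:,::-1])
st=sense(); print(st["tool_pos"],st["tcp_rot"],st["ft_force"],st["wrist_torque"])
E
```

```text
time: 4.1
tool_pos: [579.5, 155.9, 295.6]
tcp_rot: [-179.9, 0.0, 129.2]
ft_force: [-3.6, -4.2, 3.1]
finger_gap: 24.2
grip_force: 29.6
[579.52328365 155.94406328 295.61673434] [-1.79936905e+02  6.54905252e-03  1.29198347e+02] [-3.86663085 -4.38516147  3.41929031] [-0.91567496  0.82072123 -0.27326049]
```

View pics/w3.png

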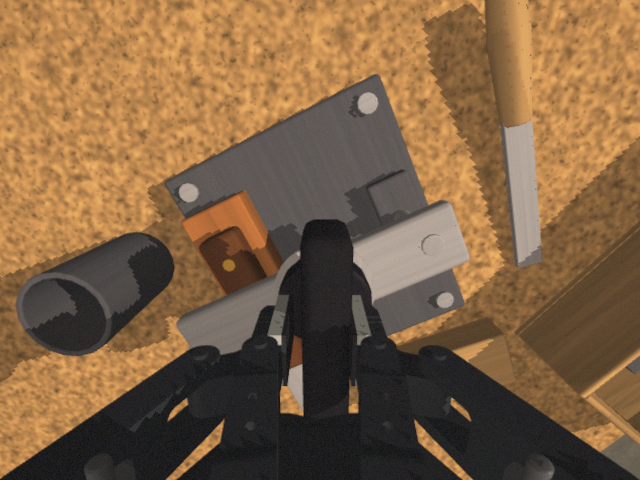

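The fingers straddle the bar and hold it, with the forces nearly relieved. Next I turn it backwards.

```bash
python3 -m jog '0 0 0 0 0 -0.1 1;0 0 0 0 0 -0.1 1;0 0 0 0 0 -0.1 1' 40; python3 -m jog '0 0 0 0 0 0 1;0 0 0 0 0 0 1'
```

```text
time: 4.53
tool_pos: [580.2, 154.5, 296.5]
tcp_rot: [-179.8, 0.2, 147.4]
ft_force: [-59.9, 27.3, 8.1]
finger_gap: 23.5
grip_force: 74.2
time: 4.78
tool_pos: [579.4, 155.0, 296.0]
tcp_rot: [-179.8, 0.0, 147.2]
ft_force: [-17.1, 0.1, 13.5]
finger_gap: 23.9
grip_force: 75.2
```

```bash
python3 -m jog '0.02 -0.01 0 0 0 -0.05 1;0 0 0 0 0 -0.05 1;0 0 0 0 0 -0.05 1;0 0 0 0 0 0 1;0 0 0 0 0 0 1'
python3 - <<'E'
from h import *
st=sense(); print(st["wrist_torque"])
E
```

```text
time: 5.4
tool_pos: [579.8, 154.4, 297.4]
tcp_rot: [-180.0, 0.5, 156.2]
ft_force: [10.5, -12.7, 1.5]
finger_gap: 23.4
grip_force: 72.3
[-3.14641122 -1.65030262  0.83254522]
```

```bash
python3 -m jog '-0.01 -0.01 0 0 0 -0.05 1;0 0 0 0 0 -0.05 1;0 0 0 0 0 -0.05 1;0 0 0 0 0 0 1;0 0 0 0 0 0 1'
python3 - <<'E'
from h import *
st=sense(); print(st["wrist_torque"])
E
```

```text
time: 6.02
tool_pos: [579.9, 154.1, 297.4]
tcp_rot: [-180.0, 0.4, 165.2]
ft_force: [7.2, -7.8, 2.4]
finger_gap: 23.6
grip_force: 72.3
[-2.11515108 -1.22391     0.52928338]
```

```bash
python3 -m jog '-0.01 -0.01 0 0 0 -0.05 1;0 0 0 0 0 -0.05 1;0 0 0 0 0 -0.03 1;0 0 0 0 0 0 1;0 0 0 0 0 0 1'
python3 - <<'E'
from h import *
st=sense(); print(st["wrist_torque"])
E
```

```text
time: 6.65
tool_pos: [579.9, 153.7, 297.3]
tcp_rot: [180.0, 0.3, 173.0]
ft_force: [4.5, -4.0, 6.0]
finger_gap: 23.7
grip_force: 74.1
[-1.55420965 -0.88546717  0.11193224]
```

```bash
python3 -m jog '0 0 0 0 0 0 -0.5;0 0 0 0 0 0 -0.5;0 0 0 0 0 0 -0.5;0 0 0 0 0 0 -0.5;0 0 0 0 0 0 -0.5' 40
python3 - <<'E'
from h import *
import cv2
w=snapshot("wrist")["img"]; s=snapshot("scene")["img"][165:365,240:440]; s=cv2.resize(s,(480,480),interpolation=cv2.INTER_CUBIC)
o=np.hstack([cv2.resize(w,(400,300)),cv2.resize(s,(400,400))[:300] ])
o=np.zeros((400,800,3),np.uint8); o[:300,:400]=cv2.resize(w,(400,300)); o[:,400:]=cv2.resize(s,(400,400))
cv2.imwrite("pics/m4.png",o[:,:,::-1]); cv2.imwrite("pics/w4.png",w[:,:,::-1])
st=sense(); print(st["tool_pos"],st["tcp_rot"],st["ft_force"])
E
```

```text
time: 7.28
tool_pos: [578.6, 154.0, 295.6]
tcp_rot: [180.0, -0.0, 173.0]
ft_force: [0.4, 0.8, 0.7]
finger_gap: 63.6
grip_force: 0.0
[578.61632748 153.97025712 295.66424948] [ 1.79998335e+02 -4.59496087e-03  1.73013111e+02] [0.49693693 0.08626869 0.09421899]
```

View pics/m4.png

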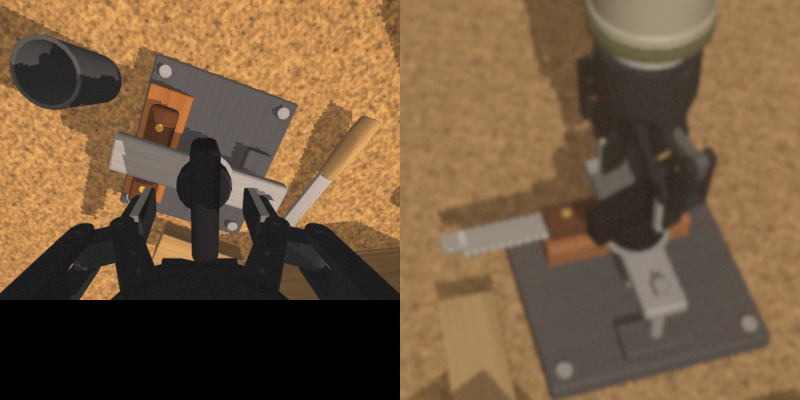

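Run:
```python
from h import *
import cv2
a=cv2.imread("pics/scene0.png"); b=snapshot("scene"); b=b["img"][:,:,::-1].copy(); cv2.imwrite("pics/scene4.png",b)
for n,(x0,y0,x1,y1) in dict(strapend=(362,300,386,322),bolt=(312,342,332,358),knifetip=(260,275,300,295)).items():
    t=cv2.resize(a[y0:y1,x0:x1],None,fx=4,fy=4,interpolation=2); r=cv2.resize(b[y0-10:y1+10,x0-10:x1+10],None,fx=4,fy=4,interpolation=2)
    m=cv2.matchTemplate(r,t,5); _,v,_,l=cv2.minMaxLoc(m); print(n,v,l[0]/4-10,l[1]/4-10)
```

```text
strapend 0.9592719674110413 -0.25 3.25
bolt 0.995353639125824 0.0 0.0
knifetip 0.9978196024894714 0.0 0.0
```

The strap end moved about 3.3 px down in the scene view, which is roughly 8 mm. The bolts and knife did not move, so the thread has clicked. I'll lower the gripper, regrip, and turn forwards.

```bash
python3 -m jog '-0.015 -0.003 0.04 0 0 0 -0.5;0 0 0.04 0 0 0 -0.5;0 0 0 0 0 0 1;0 0 0 0 0 0 1;0 0 0 0 0 0 1' 40;python3 -m jog '0 0 0 0 0 0 1;0 0 0 0 0 0 1;0 0 0 0 0 0 1'
python3 - <<'E'
from h import *
st=sense(); print(st["wrist_torque"])
E
```

```text
time: 8.05
tool_pos: [580.0, 153.0, 287.9]
tcp_rot: [-179.9, -0.0, 173.0]
ft_force: [-3.0, -4.0, 2.6]
finger_gap: 27.9
grip_force: 40.7
time: 8.43
tool_pos: [580.0, 152.9, 287.9]
tcp_rot: [-179.9, -0.0, 173.0]
ft_force: [-2.4, -5.1, 3.6]
finger_gap: 27.6
grip_force: 40.7
[-0.98967529  0.53510495  0.01203337]
```

Run:
```python
from h import *
import cv2
w=snapshot("wrist")["img"]; cv2.imwrite("pics/w5.png",cv2.convertScaleAbs(cv2.resize(w[190:440,200:450,::-1],(600,600),interpolation=2),alpha=2.2,beta=15))
```

```text
(no output)
```

View pics/w5.png

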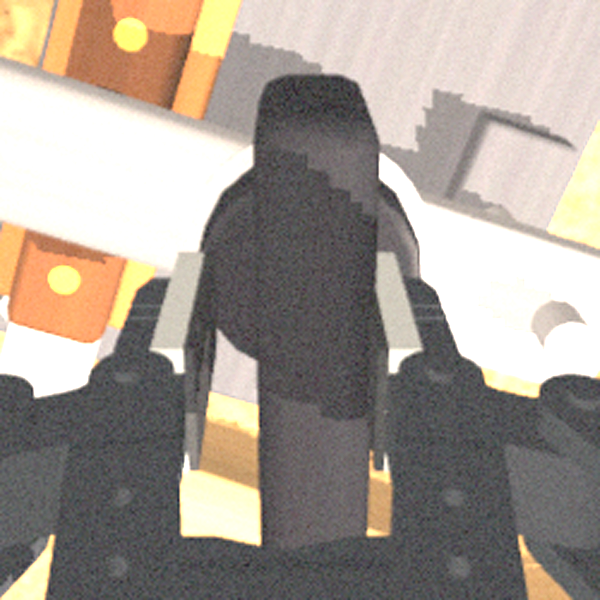

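The view shows the right pad on the bar at column 380, while the left pad at column 207 stands off it. The grip is off-centre by about 4 mm. I'll reopen, shift towards +tool y, raise slightly, and close again.

```bash
python3 -m jog '0 0 0 0 0 0 -0.3;0 0 0 0 0 0 -0.3;0.03 0.04 -0.04 0 0 0 -0.3;0 0 0 0 0 0 -0.3' 30;python3 -m jog '0 0 0 0 0 0 1;0 0 0 0 0 0 1;0 0 0 0 0 0 1;0 0 0 0 0 0 1;0 0 0 0 0 0 1'
python3 - <<'E'
from h import *
import cv2
st=sense(); print(st["wrist_torque"])
w=snapshot("wrist")["img"]; cv2.imwrite("pics/w6.png",cv2.convertScaleAbs(cv2.resize(w[190:440,200:450,::-1],(600,600),interpolation=2),alpha=2.2,beta=15))
E
```

```text
time: 8.98
tool_pos: [577.6, 158.3, 292.3]
tcp_rot: [180.0, 0.0, 173.0]
ft_force: [-0.0, -0.0, 0.1]
finger_gap: 55.2
grip_force: 0.0
time: 9.6
tool_pos: [577.6, 154.6, 292.8]
tcp_rot: [-179.6, -0.0, 172.9]
ft_force: [-8.6, -18.5, 14.0]
finger_gap: 27.8
grip_force: 30.4
[-3.50865796  1.47044956 -0.12374525]
```

View pics/w6.png

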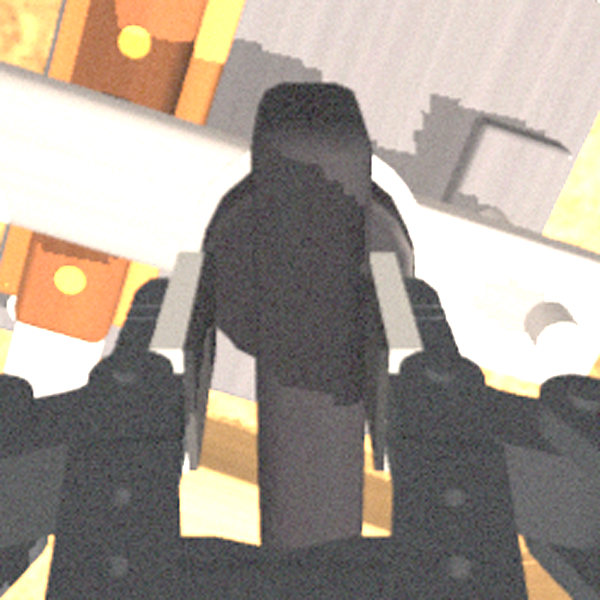

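```bash
python3 -m jog '0 0 0 0 0 0 -0.3;0 0 0 0 0 0 -0.3;0 -0.03 -0.08 0 0 0 -0.3;0 0 0 0 0 0 -0.3' 30;python3 -m jog '0 0 0 0 0 0 1;0 0 0 0 0 0 1;0 0 0 0 0 0 1;0 0 0 0 0 0 1;0 0 0 0 0 0 1'
python3 - <<'E'
from h import *
import cv2
st=sense(); print(st["wrist_torque"])
E
```

```text
time: 10.15
tool_pos: [577.6, 154.9, 300.8]
tcp_rot: [180.0, 0.1, 173.0]
ft_force: [0.5, 0.7, -0.3]
finger_gap: 55.5
grip_force: 0.0
time: 10.78
tool_pos: [577.3, 156.8, 300.3]
tcp_rot: [179.8, 0.0, 173.1]
ft_force: [0.2, 10.8, 1.8]
finger_gap: 19.0
grip_force: 35.1
[ 1.45114647 -0.04917556  0.05509657]
```

Raised, the grip closes to 19 mm on the bar alone; lower down, the fingertips had been touching the hub. I'll centre on the bar and turn forwards.

```bash
python3 -m jog '0 0.02 0 0 0 0.05 1;0 0 0 0 0 0.05 1;0 0 0 0 0 0.05 1;0 0 0 0 0 0.05 1;0 0 0 0 0 0 1' 50
python3 - <<'E'
from h import *
st=sense(); print(st["wrist_torque"],st["ft_force"])
E
```

```text
time: 11.4
tool_pos: [577.5, 158.1, 300.3]
tcp_rot: [179.9, 0.0, 161.0]
ft_force: [-0.2, 6.5, 2.7]
finger_gap: 18.3
grip_force: 54.8
[ 0.70736631  0.20245131 -0.04401391] [-0.16103528  6.49062804  2.73446577]
```

```bash
python3 -m jog '0 0.01 0 0 0 0.06 1;0 0 0.003 0 0 0.06 1;0 0 0.003 0 0 0.06 1;0 0 0.003 0 0 0.06 1;0 0 0 0 0 0 1' 50
python3 - <<'E'
from h import *
st=sense(); print(st["wrist_torque"],st["ft_force"])
E
```

```text
time: 12.02
tool_pos: [578.0, 159.0, 300.0]
tcp_rot: [179.8, 0.0, 146.6]
ft_force: [-1.4, 6.4, 4.9]
finger_gap: 18.7
grip_force: 58.2
[0.58397697 0.50289044 0.03528991] [-1.36687682  6.42952592  4.9065192 ]
```

```bash
python3 -m jog '0.007 0.01 0.003 0 0 0.06 1;0 0 0.003 0 0 0.06 1;0 0 0.003 0 0 0.06 1;0 0 0.003 0 0 0.06 1;0 0 0 0 0 0 1' 50
python3 - <<'E'
from h import *
st=sense(); print(st["wrist_torque"],st["ft_force"])
E
```

```text
time: 12.65
tool_pos: [578.3, 160.0, 298.7]
tcp_rot: [179.8, 0.0, 132.2]
ft_force: [1.7, 5.2, 4.5]
finger_gap: 18.8
grip_force: 56.5
[0.52418544 0.06524691 0.01148557] [1.70205394 5.18353997 4.47921827]
```

```bash
python3 -m jog '0.005 0.01 0.004 0 0 0.06 1;0 0 0.004 0 0 0.06 1;0 0 0.004 0 0 0.06 1;0 0 0.004 0 0 0.06 1;0 0 0 0 0 0 1' 50
python3 - <<'E'
from h import *
st=sense(); print(st["wrist_torque"],st["ft_force"])
E
```

```text
time: 13.28
tool_pos: [578.9, 160.7, 297.5]
tcp_rot: [179.8, 0.0, 117.8]
ft_force: [1.9, 3.5, 5.5]
finger_gap: 18.7
grip_force: 54.3
[ 0.43201404  0.08358957 -0.08726746] [1.87952406 3.49481422 5.53509356]
```

```bash
python3 -m jog '0 0 0.004 0 0 0.06 1;0 0 0.004 0 0 0.06 1;0 0 0.004 0 0 0.06 1;0 0 0.004 0 0 0.06 1;0 0 0 0 0 0 1' 50
python3 - <<'E'
from h import *
st=sense(); print(st["wrist_torque"],st["ft_force"])
E
```

```text
time: 13.9
tool_pos: [579.4, 161.0, 296.7]
tcp_rot: [179.7, -0.1, 103.4]
ft_force: [5.3, 5.4, 6.9]
finger_gap: 18.6
grip_force: 54.5
[ 0.70412317 -0.25178411 -0.01157873] [5.32444125 5.37951675 6.86810533]
```

```bash
python3 -m jog '0.006 0.01 0.004 0 0 0.06 1;0 0 0.004 0 0 0.06 1;0 0 0.004 0 0 0.06 1;0 0 0.004 0 0 0.06 1;0 0 0 0 0 0 1' 60
python3 - <<'E'
from h import *
st=sense(); print(st["wrist_torque"],st["ft_force"])
E
```

```text
time: 14.52
tool_pos: [580.4, 161.4, 295.7]
tcp_rot: [179.7, -0.1, 89.0]
ft_force: [2.8, 1.9, 10.1]
finger_gap: 18.6
grip_force: 60.3
[ 0.32933256  0.04121694 -0.00073228] [ 2.80002694  1.87512574 10.08345106]
```

```bash
python3 -m jog '0 0 0.004 0 0 0.05 1;0 0 0.004 0 0 0.05 1;0 0 0 0 0 0.03 1;0 0 0 0 0 0 1;0 0 0 0 0 0 1' 60
python3 - <<'E'
from h import *
st=sense(); print(st["wrist_torque"],st["ft_force"])
E
```

```text
time: 15.15
tool_pos: [580.7, 161.4, 295.4]
tcp_rot: [179.6, -0.2, 81.2]
ft_force: [5.0, 1.9, 11.7]
finger_gap: 18.4
grip_force: 60.5
[ 0.3475298  -0.14013269 -0.04216441] [ 4.98658132  1.89655526 11.66162078]
```

```bash
python3 -m jog '0 0 0 0 0 0.05 1;0 0 0 0 0 0.05 1;0 0 0 0 0 0 1;0 0 0 0 0 0 1' 60
python3 - <<'E'
from h import *
import cv2
st=sense(); print(st["wrist_torque"],st["ft_force"])
a=cv2.imread("pics/scene0.png"); b=snapshot("scene"); b=b["img"][:,:,::-1].copy(); cv2.imwrite("pics/scene7.png",b)
for n,(x0,y0,x1,y1) in dict(strapend=(362,300,386,322),bolt=(312,342,332,358),knifetip=(260,275,300,295)).items():
    t=cv2.resize(a[y0:y1,x0:x1],None,fx=4,fy=4,interpolation=2); r=cv2.resize(b[y0-10:y1+10,x0-10:x1+10],None,fx=4,fy=4,interpolation=2)
    m=cv2.matchTemplate(r,t,5); _,v,_,l=cv2.minMaxLoc(m); print(n,v,l[0]/4-10,l[1]/4-10)
E
```

```text
time: 15.65
tool_pos: [581.0, 161.5, 295.6]
tcp_rot: [179.6, -0.2, 75.3]
ft_force: [5.0, 1.0, 11.5]
finger_gap: 18.5
grip_force: 61.4
[ 0.3803268  -0.39770226  1.001172  ] [ 4.99430109  0.98828355 11.50390983]
strapend 0.9614762663841248 -0.5 5.0
bolt 0.9951821565628052 0.0 0.0
knifetip 0.9947733283042908 0.0 0.0
```

```bash
python3 -m jog '0 0 0 0 0 0.05 1;0 0 0 0 0 0.03 1;0 0 0 0 0 0 1;0 0 0 0 0 0 1' 70
python3 - <<'E'
from h import *
import cv2
st=sense(); print(st["wrist_torque"],st["ft_force"])
w=snapshot("wrist")["img"]; cv2.imwrite("pics/w8.png",w[:,:,::-1])
E
```

```text
time: 16.2
tool_pos: [581.2, 162.1, 295.8]
tcp_rot: [179.5, -0.3, 70.5]
ft_force: [7.5, 4.0, 10.7]
finger_gap: 18.3
grip_force: 95.6
[ 0.99685018 -0.97652824  1.41398722] [ 7.50832273  3.98541361 10.72758911]
```

View pics/w8.png

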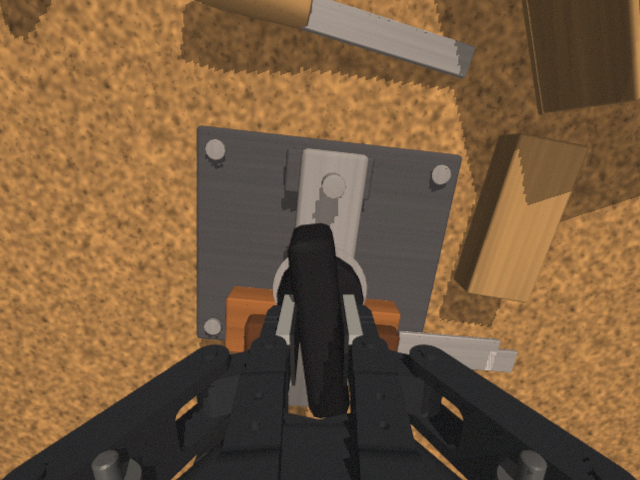

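The wrist view shows the gripper has turned about 5° past the bar, which is against its hard stop (1.4 N m). The knife handle lies under the pad. I'll let go and withdraw.

```bash
python3 -m jog '0 0 0 0 0 0 -0.5;0 0 0 0 0 0 -0.5;0 0 0 0 0 0 -0.5;0 0 0 0 0 0 -0.5;0 0 -0.1 0 0 0 -0.5' 30; python3 -m jog '0 0 -0.4 0 0 0 -0.5;0 0 -0.5 0 0 0 -0.5;0 0 0 0 0 0 -0.5;0 0 0 0 0 0 -0.5';python3 - <<'E'
from h import *
import cv2
a=cv2.imread("pics/scene0.png"); b=snapshot("scene"); b=b["img"][:,:,::-1].copy(); cv2.imwrite("pics/scene9.png",b)
for n,(x0,y0,x1,y1) in dict(strapend=(362,300,386,322),bolt=(312,342,332,358),knifetip=(260,275,300,295),tube=(340,205,372,225),file=(335,375,400,400),block=(260,310,295,350)).items():
    t=cv2.resize(a[y0:y1,x0:x1],None,fx=4,fy=4,interpolation=2); r=cv2.resize(b[y0-10:y1+10,x0-10:x1+10],None,fx=4,fy=4,interpolation=2)
    m=cv2.matchTemplate(r,t,5); _,v,_,l=cv2.minMaxLoc(m); print(n,round(v,3),l[0]/4-10,l[1]/4-10)
w=snapshot("wrist")["img"]; c=cv2.resize(b[195:365,255:435],(400,400),interpolation=2)
o=np.zeros((400,800,3),np.uint8); o[:300,:400]=cv2.resize(w,(400,300))[:,:,::-1]; o[:,400:]=c; cv2.imwrite("pics/m9.png",cv2.convertScaleAbs(o,alpha=1.4))
E
```

```text
time: 16.88
tool_pos: [578.5, 160.7, 301.0]
tcp_rot: [-179.9, 0.1, 70.4]
ft_force: [-0.2, 0.1, 0.5]
finger_gap: 64.1
grip_force: 0.0
time: 17.38
tool_pos: [579.0, 160.8, 392.5]
tcp_rot: [180.0, -0.0, 70.4]
ft_force: [-0.2, -0.0, -0.1]
finger_gap: 63.9
grip_force: 0.0
strapend 0.962 -0.5 4.5
bolt 0.995 0.0 0.0
knifetip 0.996 0.0 0.0
tube 0.49 0.75 -0.5
file 0.998 0.0 0.0
block 0.991 0.0 0.0
```

View pics/m9.png

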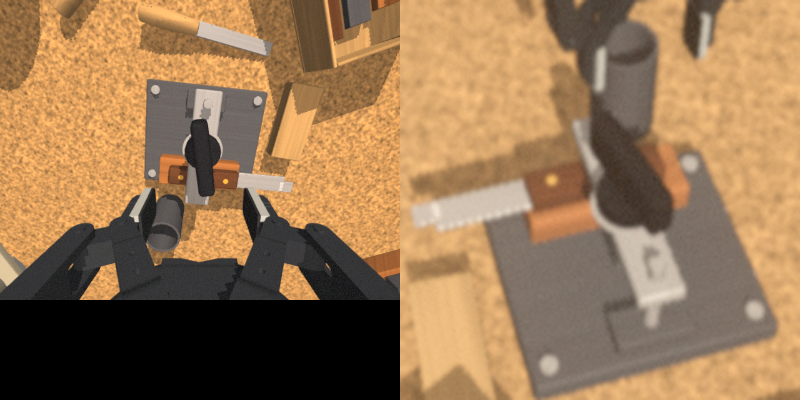

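The gripper is clear and the bar sits at about 76° yaw. The knife, file and block have not moved. One numeric check of the final knob angle against the bolts.

Run:
```python
from h import *
import cv2
s=snapshot("wrist"); g=s["img"].max(2)
m=np.zeros(g.shape,np.uint8); m[185:320,290:360]=(g[185:320,290:360]<60)
cs=[]
for r in list(range(200,212,2))+list(range(270,308,2)):
    x=np.where(m[r,296:350])[0]+296
    if len(x): cs.append((r,x.min(),x.max()))
print(cs)
lo=[c for c in cs if 274<=c[0]<=304]
for side in(1,2):
    p=np.array([ray(s,c[side],c[0],139)[:2] for c in lo]); v=cv2.fitLine(p.astype(np.float32),2,0,.01,.01).ravel(); print(np.degrees(np.arctan2(v[1],v[0])))
b=[ray(s,*np.multiply(p,1.6),22) for p in[(155,90),(258,101),(152,173)]]
for q in b[1:]: d=q-b[0]; print("fix",np.degrees(np.arctan2(d[1],d[0])))
t=snapshot("top"); u=cv2.imread("pics/top0.png"); n=t["img"][:,:,::-1]
x0,y0,x1,y1=295,288,326,321
mm=cv2.matchTemplate(n[y0-10:y1+10,x0-10:x1+10].copy(),u[y0:y1,x0:x1],5); print(cv2.minMaxLoc(mm))
```

```text
[(200, np.int64(305), np.int64(332)), (202, np.int64(305), np.int64(332)), (204, np.int64(304), np.int64(333)), (206, np.int64(304), np.int64(333)), (208, np.int64(305), np.int64(333)), (210, np.int64(305), np.int64(333)), (270, np.int64(296), np.int64(340)), (272, np.int64(296), np.int64(341)), (274, np.int64(297), np.int64(342)), (276, np.int64(314), np.int64(341)), (278, np.int64(296), np.int64(341)), (280, np.int64(315), np.int64(341)), (282, np.int64(315), np.int64(341)), (284, np.int64(315), np.int64(341)), (286, np.int64(315), np.int64(342)), (288, np.int64(316), np.int64(342)), (290, np.int64(316), np.int64(342)), (292, np.int64(296), np.int64(342)), (294, np.int64(297), np.int64(342)), (296, np.int64(317), np.int64(343)), (298, np.int64(317), np.int64(343)), (300, np.int64(317), np.int64(343)), (302, np.int64(318), np.int64(343)), (304, np.int64(318), np.int64(343)), (306, np.int64(318), np.int64(343))]
-76.67916
75.46803
fix -25.461655410996023
fix -115.43422424552271
(-0.0036670195404440165, 0.9866401553153992, (10, 0), (10, 10))
```

```bash
python3 -c "
from bench import *
print(hand_in())"
```

```text
the job is handed in; nothing more can be done
None
```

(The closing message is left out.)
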